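# Press a box section flush with a spacer in a weld fit-up fixture

## Task

Stand the loose steel box section on edge in the fixture, its long side flush against both stop posts and its ends level with the ends of the base plate. Then take the spacer from its stand and slide it, upright and with its broad side to the bar, all the way down into the gap between the bar and the low fence blocks, at the one place where that gap is wide enough for it. Finish while still gripping the spacer and pushing it firmly sideways against the bar (some 10 N), so that the bar stays pressed flush against the stops (do not let go); leave the jar, the hammer and the cup alone.

Things in the scene. Friction and masses are not known exactly. Their poses are not given: they have to be found in the camera images.
- base: Fixed fixture base plate, dark steel, 130 x 150 x 10 mm (x, y, z). Origin on the bench; the plate spans x -75 to +55, y -75 to +75 mm of it. x points from the stop posts to the fence blocks, y along both rows, z up; yaw varies up to 0.35 rad. Here the stop faces lie at x = -30 mm, the fences' back faces at x = +34 mm; the fences stand at y = -50, 0, +50 mm in varying order.
- stops: Two fixed steel stop posts on the plate, on the robot's side, each 25 x 36 x 40 mm (x, y, z), centred at y = -52 and +52 mm, 68 mm free between. Origin midway between them, on the plate's upper face, in the plane of their faces that look to +x: the bar's side goes against these, its centre then at x = +10 mm, y = 0. Axes as base.
- fence_thick: Fixed low steel fence block, 39 mm thick (x), 44 mm long (y), 14 mm high. Origin on the plate's upper face in the middle of its back face, body towards -x. With the bar flush, the gap in front of it is only 5 mm: too narrow for the spacer.
- fence_mid: Fixed low steel fence block, 36 mm thick (x), 44 mm long, 14 mm high. Origin as for fence_thick. Gap to the flush bar 8 mm: too narrow.
- fence_thin: Fixed low steel fence block, only 24 mm thick (x), 44 mm long, 14 mm high, so set back from the bar. Origin as for fence_thick. Gap to the flush bar 20 mm (from x = -44 to -24 mm of this block's frame): the one wide place, at least 50 mm long (y) between neighbours.
- bar: Loose steel box section (the bar), 20 mm wide (x), 150 long (y), 40 high (z), about 0.3 kg, standing on edge on the bench left or right of the fixture. Origin mid-underside; ends and sides alike. Grip it across its 20 mm near the middle, high up (the middle stays free between the posts; the fences are lower than the bar).
- spacer: Flat aluminium spacer, 12 mm thick (x), 30 wide (y), 90 high (z), about 0.1 kg, upright in its stand. Origin mid-underside; broad sides alike. Its underside is 10 mm above the bench in the stand and again when fully down on the fixture plate. Gripped across its 12 mm by its top 40 mm, the fingers clear the bar's top.
- stand: Wooden block, fixed, 70 x 80 x 30 mm (x, y, z), with a slot 16 x 34 mm, 20 mm deep, in its middle that holds the spacer; the spacer's x and y are parallel to its own. Origin in the middle of its underside. It stands on the other side of the fixture from the bar.
- jar: Bystander: amber glass jar, 60 mm across, 85 mm high. Origin under its centre.
- hammer: Bystander: hammer lying on the bench beyond the fixture. Origin under its middle.
- cup: Bystander: steel cup, 70 mm across, 80 mm high. Origin under its centre.
Not all that is in view belongs to the job. What is shaped like the bar but purple is not meant.

How it is judged:
On the way, in this order (a step that is already met when the one before it is completed fails the run):
1. the bar stands on the base plate, flush against both stops (within 4 mm and 0.05 rad), its ends level with the plate's within 15 mm (x of bar in the frame of stops between 0.006 and 0.014 m and y of bar in the frame of stops between -0.015 and 0.015 m and z of bar in the frame of stops between -0.003 and 0.003 m and angle between the y axis of bar and the y axis of stops, either way round below 0.05 rad and angle between bar's own z axis and vertical below 0.06 rad), for 0.2 s.
2. the spacer stands in the wide place of the gap, fully down on the plate (x of spacer in the frame of fence_thin between -0.046 and -0.028 m and y of spacer in the frame of fence_thin between -0.014 and 0.014 m and z of spacer in the frame of fence_thin between -0.003 and 0.004 m and angle between the x axis of spacer and the x axis of fence_thin, either way round below 0.12 rad and angle between spacer's own z axis and vertical below 0.1 rad), for 0.1 s.
At the end, for the whole second after the job is handed in: Bar upright on the plate, within 2 mm and 0.025 rad of the stop faces, central within 15 mm; spacer upright, down on the plate within 4 mm in front of the thin fence, gripped; spacer presses bar and bar presses stops, each over 3 N; all at rest (all of step 2 and x of bar in the frame of stops between 0.008 and 0.012 m and y of bar in the frame of stops between -0.015 and 0.015 m and z of bar in the frame of stops between -0.003 and 0.003 m and angle between the y axis of bar and the y axis of stops, either way round below 0.025 rad and angle between bar's own z axis and vertical below 0.06 rad and contact force between spacer and bar above 3 N and contact force between bar and stops above 3 N and contact force between the fingers and spacer above 2 N and linear speed of each of bar, spacer below 0.02 m/s); the arm keeps its last pose, push and grip.
It fails at once if the jar is moved by more than 20 mm (distance of jar from where it was at the start of the episode above 0.02 m).
It fails at once if the hammer is moved by more than 20 mm (distance of hammer from where it was at the start of the episode above 0.02 m).
It fails at once if the cup is moved by more than 20 mm (distance of cup from where it was at the start of the episode above 0.02 m).
It also fails if it takes over 58 s, if anything falls off the work surface, if the arm or the gripper's body presses on something with over 40 N, if the wrist force passes 120 N, or if a joint passes its speed limit or range.

## Robot

A 7-joint arm with a two-finger parallel gripper is mounted at the origin on the work surface. World frame = base frame: x ahead of the robot, y to its left, z up, the work surface at z = 0. Lengths are in m, angles in rad, forces in N, time in s.
With the tool pointing down it reaches from about 0.35 to 0.9 m from the base axis. Payload 19.9 kg.
Tool frame: the origin (TCP) lies between the finger pads; the fingertips stand 19 mm ahead of it and the grasp point (between the pads) is the TCP; z points along the fingers, y is the line along which they close (so a half turn about z gives the same grasp; the last joint's range is limited). The gripper opens to 94 mm and grips with 3 to 60 N. Pads are 16 mm wide; open, the fingers measure 119 mm over their backs; the gripper's body (75 mm by 177 mm) begins 78 mm behind the grasp point.
Start: joints at [1.3, 0.417, -0.01, 1.614, 0.005, 1.111, -0.053], TCP at [0.142, -0.609, 0.224] pointing down, gripper open.
Joint ranges: [-2.81, 2.81], [-0.39, 2.02], [-1.27, 1.25], [0.06, 2.57], [-1.19, 4.33], [0.19, 2], [-2.82, 2.82]. Speed limits (rad/s): [1.89, 1.89, 2.39, 2.39, 3.01, 3.01, 3.01].

## Interface

Orientations are given as a 3x3 rotation matrix whose columns are the frame's x, y, z axes.
In Python, from rig import robot gives the robot as it stands. Calls block until the motion is done:
- robot.move_ptp(position, orientation): joint-space move of the TCP to a pose.
- robot.move_linear(position, velocity=0.15, frame=None, threshold=None): straight line of the TCP; frame=None keeps the orientation; velocity is the mean speed in m/s. With threshold (N) it stops when the force on the tool has changed by that much, and returns True; else False.
- robot.goto_joints(angles): joint-space move.
- robot.gripper_to(opening): finger opening in m; the grip force is fixed at half the most; returns when the fingers have stopped.
- robot.pause(seconds).
- robot.ik(position, orientation): joint angles nearest the present ones, or None.
- robot.get_state(): the state.
- robot.grab_frame(name): name is "scene" or "side" or "wrist"; returns the picture (420x560x3 uint8, red, green, blue); there is no depth.
- robot.camera_info(name): a dict with "fx", "fy", "cx", "cy" (pixels), "rvec" (rotation vector, rad) and "tvec" (3), from world to camera coordinates, as OpenCV has them. Camera axes: x right, y down, z forward; pixel columns grow to the right and rows downward; lengths in m; the calibration is good to about 2 mm. A picture is of the moment at which its call begins: read the wrist's pose just before it. camera_info takes no time and is no camera call; for the wrist camera it gives the pose at the moment of the call.
A pose or a line that the arm cannot do raises robot.PlanningError and nothing moves.
- robot.sign_off(): hands the job in; it is judged then, once.
The state is a dict: "time": time; "qpos": joint angles; "joint_vel": joint speeds; "effort": joint torques, N m; "ee_pos": TCP position; "tool_rot": TCP orientation; "force": force on the tool from outside, world axes, zero at the start; "moment": the same for the moment, N m; "opening": finger opening in m; "grasp_force": force on a finger pad.
Only numpy, scipy, OpenCV 4.12 (cv2) and the standard library are available. Lean on these libraries where they do the work, as an engineer would, in place of code of your own. Each camera call takes 0.05 s, during which the arm holds its last target. There are 200 camera calls.

## Working session

There is one attempt and no reset: what is moved stays moved. The work goes in short steps, each a Python script; the robot and the scene stay as the last script left them, time stands still between calls to the robot, and variables do not carry over. Pictures are saved under pics/ and viewed, at most 10 in all, crops included, and the job is handed in when it is done.

```bash
mkdir -p pics; ls; python3 - <<'E'
from rig import robot
import cv2
for n in("scene","side"):
    im=robot.grab_frame(n);cv2.imwrite(f"pics/{n}0.png",cv2.resize(im[:,:,::-1],(800,600),interpolation=cv2.INTER_CUBIC))
    print(n,robot.camera_info(n))
print(robot.get_state())
E
```

```text
pics
scene {'fx': 454.0825107064468, 'fy': 454.0825107064468, 'cx': 274.3552723371531, 'cy': 197.0665855274649, 'rvec': array([ 0.73787698,  2.45519639, -1.33545386]), 'tvec': array([ 0.52679141, -0.11925893,  1.45470332])}
side {'fx': 406.1261375609614, 'fy': 406.1261375609614, 'cx': 276.0778705051136, 'cy': 201.5267522264856, 'rvec': array([ 0.55785053, -2.57937164,  1.33765896]), 'tvec': array([0.49028901, 0.22693779, 0.67826263])}
{'time': 0.1, 'qpos': array([ 1.30048919,  0.41792945, -0.01033233,  1.61410349,  0.00469149,
        1.11070156, -0.05298676]), 'joint_vel': array([-2.47394819e-04, -3.17360610e-03,  8.01094247e-06, -2.11411472e-03,
       -2.03015204e-04,  2.37313189e-04,  6.59408974e-05]), 'effort': array([ 3.23582477e-03, -8.52586269e+01,  6.41179886e-01, -4.26698899e+01,
       -4.88924235e-02,  1.63619325e-02,  6.97170799e-05]), 'ee_pos': array([ 0.14169786, -0.60839872,  0.22388263]), 'tool_rot': array([[ 9.73927607e-01,  2.26858799e-01, -3.18327855e-04],
       [ 2.26859013e-01, -9.73927020e-01,  1.07142185e-03],
       [-6.69666249e-05, -1.11570286e-03, -9.99999375e-01]]), 'force': array([ 0.31505193,  0.19134479, -0.51239039]), 'moment': array([-0.019631  , -0.01770709,  0.00710957]), 'grasp_force': 0.0, 'opening': 0.09394489198181145}
```

View pics/scene0.png

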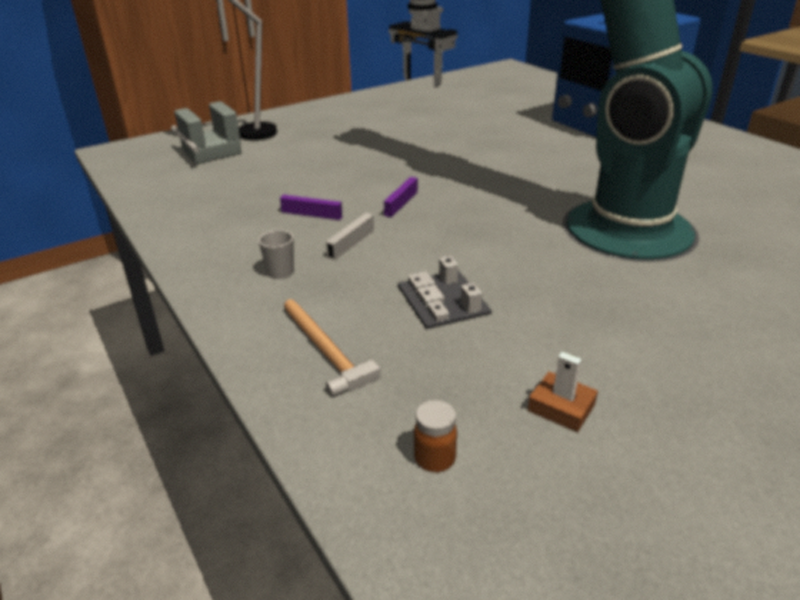

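View pics/side0.png

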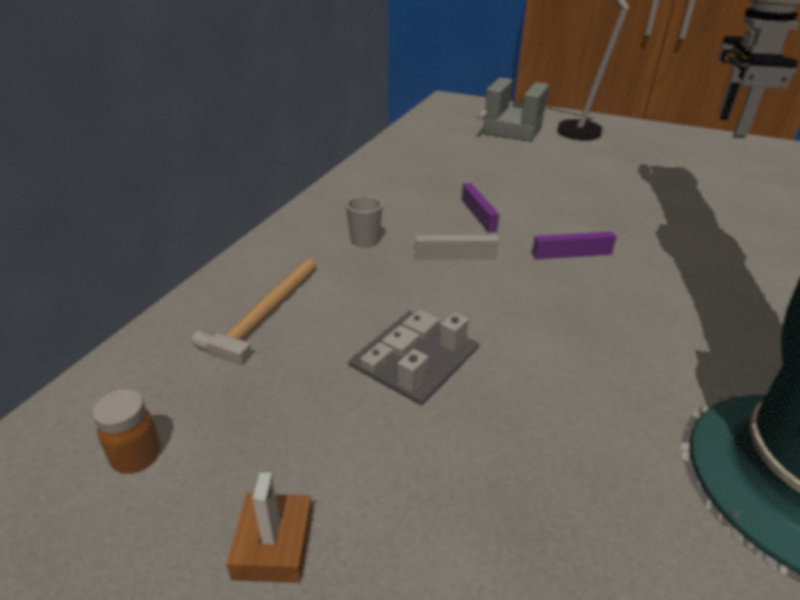

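The scene view (800x600) shows three box sections: purple at (311,207), purple at (401,196), and grey steel at (350,235), which is the one that fits the description. The fixture is at (444,292), with the thin fence apparently at the (438,310) end. The spacer and stand are at (567,380), and the cup, hammer and jar are at (278,254), (333,345) and (435,436). In the side view the bar is at (456,247), the plate at (414,356) and the spacer top at (265,477).

```bash
cat > h.py <<'E'
import numpy as np, cv2
from scipy.spatial.transform import Rotation as Ro
def cam(ci):
    R=cv2.Rodrigues(np.array(ci["rvec"]))[0]; t=np.array(ci["tvec"]).ravel()
    K=np.array([[ci["fx"],0,ci["cx"]],[0,ci["fy"],ci["cy"]],[0,0,1]]); return K,R,t
def ray(ci,p,s=1.0):
    K,R,t=cam(ci); u=(np.array(p)+.5)/s-.5
    d=R.T@np.linalg.solve(K,[u[0],u[1],1]); return -R.T@t,d/np.linalg.norm(d)
def onz(ci,p,z,s=1.0):
    o,d=ray(ci,p,s); return o+d*(z-o[2])/d[2]
def tri(obs):  # (ci,p,s)
    A=np.zeros((3,3));b=np.zeros(3);rs=[ray(*o) for o in obs]
    for o,d in rs: M=np.eye(3)-np.outer(d,d);A+=M;b+=M@o
    X=np.linalg.solve(A,b); return X,[round(float(np.linalg.norm((np.eye(3)-np.outer(d,d))@(X-o))),4) for o,d in rs]
def proj(ci,X):
    K,R,t=cam(ci); return cv2.projectPoints(np.atleast_2d(X).astype(float),R,t,K,None)[0][:,0]
def down(yaw): # tool down, tool y axis at angle yaw in world
    y=np.array([np.cos(yaw),np.sin(yaw),0]);z=np.array([0,0,-1.]);return np.column_stack([np.cross(y,z),y,z])
E
python3 - <<'E'
from h import *
from rig import robot
a,b=robot.camera_info("scene"),robot.camera_info("side");s=800/560
np.set_printoptions(precision=4,suppress=True)
P={"plateL/L":((399,288),(410,311)),"plate_bot/left":((430,326),(349,362)),"plate_right/bot":((490,308),(421,403)),"spacertop":((569,358),(265,477))}
for k,(p,q) in P.items(): print(k,tri([(a,p,s),(b,q,s)]),onz(a,p,.01,s)[:2],onz(b,q,.01,s)[:2])
print("bar",onz(a,(331,242),.04,s),onz(a,(371,215),.04,s),onz(b,(416,237),.04,s),onz(b,(498,236),.04,s))
print("cup",onz(a,(280,275),0,s),"jar",onz(a,(435,465),0,s),"hammer",onz(a,(290,302),.01,s),onz(a,(378,370),.02,s),'purple',onz(a,(401,185),.04,s),onz(a,(311,200),.04,s))
w=robot.camera_info("wrist");K,R,t=cam(w);st=robot.get_state()
print(w["fx"],"cam in tool",st["tool_rot"].T@(-R.T@t-st["ee_pos"]),"\n",st["tool_rot"].T@R.T)
E
```

```text
plateL/L (array([ 0.5528, -0.0928,  0.0036]), [0.0042, 0.0042]) [ 0.5605 -0.078 ] [ 0.5514 -0.0916]
plate_bot/left (array([0.5829, 0.0561, 0.0116]), [0.0002, 0.0002]) [0.5818 0.0547] [0.5839 0.0542]
plate_right/bot (array([0.4624, 0.0799, 0.0112]), [0.0043, 0.0043]) [0.4589 0.0725] [0.4615 0.0846]
spacertop (array([0.5308, 0.322 , 0.1013]), [0.0035, 0.0035]) [0.4434 0.2552] [0.5811 0.2656]
bar [ 0.6069 -0.2647  0.04  ] [ 0.4754 -0.3207  0.04  ] [ 0.6126 -0.2627  0.04  ] [ 0.4784 -0.3296  0.04  ]
cup [ 0.7262 -0.2683  0.    ] jar [0.7541 0.3076 0.    ] hammer [ 0.756  -0.1552  0.01  ] [0.7262 0.1131 0.02  ] purple [ 0.3336 -0.4137  0.04  ] [ 0.5512 -0.4669  0.04  ]
350.6469148109655 cam in tool [ 0.0793  0.0003 -0.1587] 
 [[ 0.     -0.9624 -0.2718]
 [ 1.     -0.      0.0002]
 [-0.0002 -0.2718  0.9624]]
```

```bash
python3 - <<'E'
from h import *
from rig import robot
import pickle
D={}
for i,(x,y,z) in enumerate([(.52,-.29,.17),(.52,-.16,.2),(.49,0,.17),(.50,.14,.22),(.50,.30,.24)]):
    robot.move_ptp([x,y,z],down(-1.5)); robot.pause(.15)
    ci=robot.camera_info("wrist"); im=robot.grab_frame("wrist"); D[i]=(ci,im)
    K,R,t=cam(ci)
    print(i,robot.get_state()["time"],-R.T@t)
pickle.dump(D,open("D.pkl","wb"))
B=np.vstack([np.hstack([D[0][1],D[2][1]]),np.hstack([D[4][1],D[3][1]])])
cv2.imwrite("pics/m1.png",cv2.resize(B[:,:,::-1],(800,600),interpolation=cv2.INTER_AREA))
E
```

```text
0 2.1083 [ 0.59883439 -0.28556755  0.32868694]
1 2.9 [ 0.59909702 -0.15583898  0.35832064]
2 3.8 [0.56958128 0.00398454 0.32871291]
3 4.65 [0.57940864 0.14395198 0.37819861]
4 5.5333 [0.57971629 0.30392604 0.39849414]
```

View pics/m1.png

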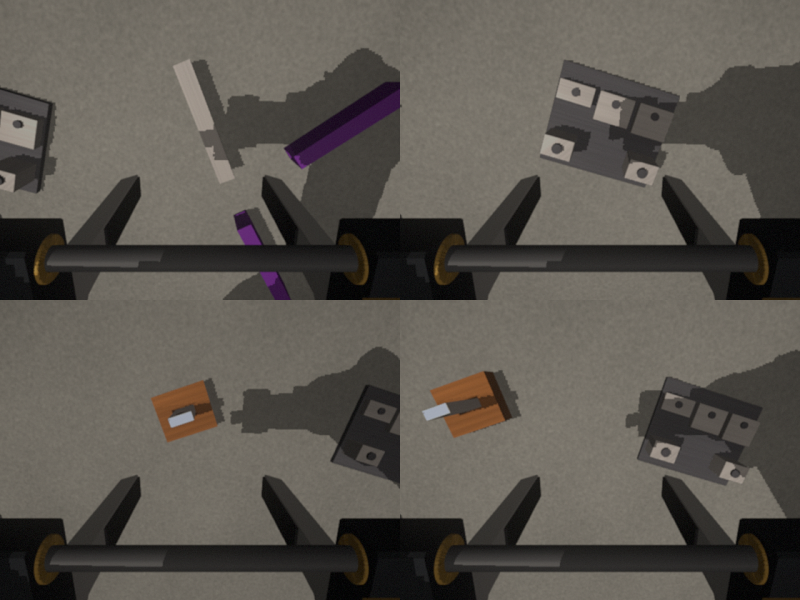

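The wrist montage (half scale) shows the grey bar from (182,65) to (226,180), with both purple lookalikes apart from it. The plate's fence row is along the top, and its left block (575,92) is the thinnest. The spacer top is at (181,420). Next I enlarge these.

```bash
python3 - <<'E'
from h import *
import pickle
D=pickle.load(open("D.pkl","rb"))
def crop(i,c,w,h,k):
    u,v=proj(D[i][0],c)[0]; x0,y0=int(u-w/2),int(v-h/2); x0=max(x0,0);y0=max(y0,0)
    print(i,x0,y0,k); a=D[i][1][y0:y0+h,x0:x0+w,::-1]
    return cv2.resize(a,None,fx=k,fy=k,interpolation=cv2.INTER_CUBIC)
cv2.imwrite("pics/bar.png",np.hstack([crop(0,(.545,-.293,.04),200,200,2),crop(1,(.545,-.293,.04),200,200,2)]))
cv2.imwrite("pics/fix.png",np.hstack([crop(2,(.516,-.007,.02),200,300,2),crop(3,(.516,-.007,.02),200,300,2)]))
cv2.imwrite("pics/sp.png",np.hstack([crop(4,(.53,.322,.06),100,120,4),crop(3,(.53,.322,.06),100,120,4)]))
E
```

```text
0 185 79 2
1 325 83 2
2 189 25 2
3 321 35 2
4 208 103 4
3 30 94 4
```

View pics/bar.png

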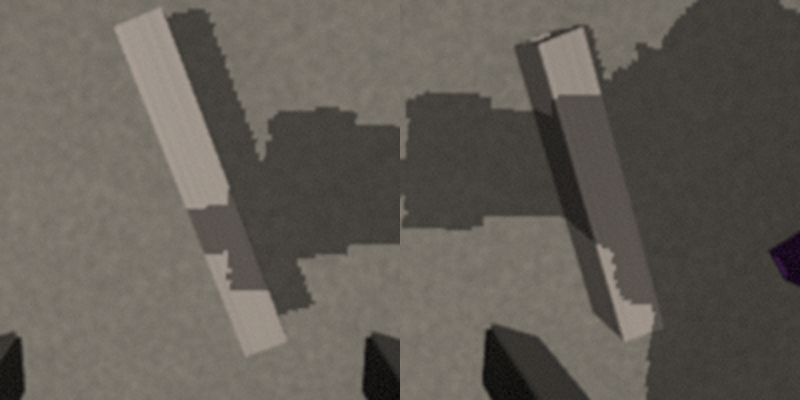

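View pics/fix.png

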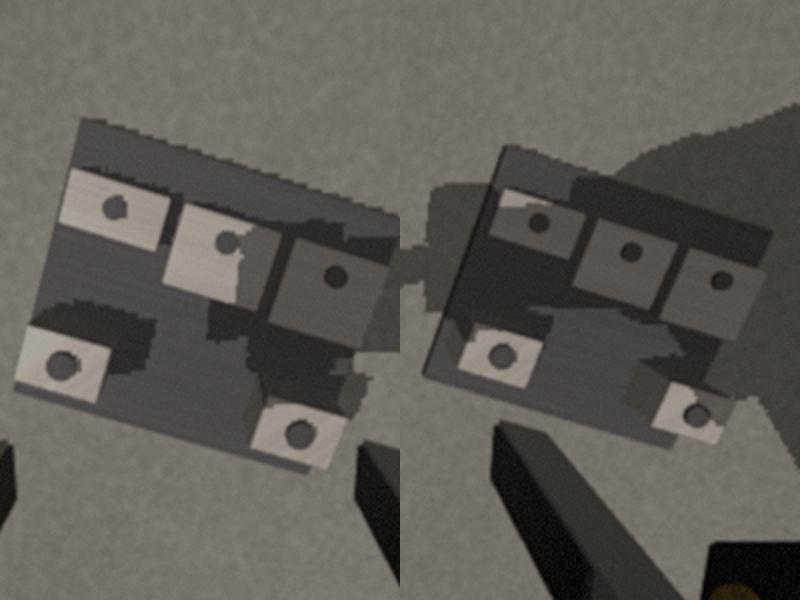

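View pics/sp.png

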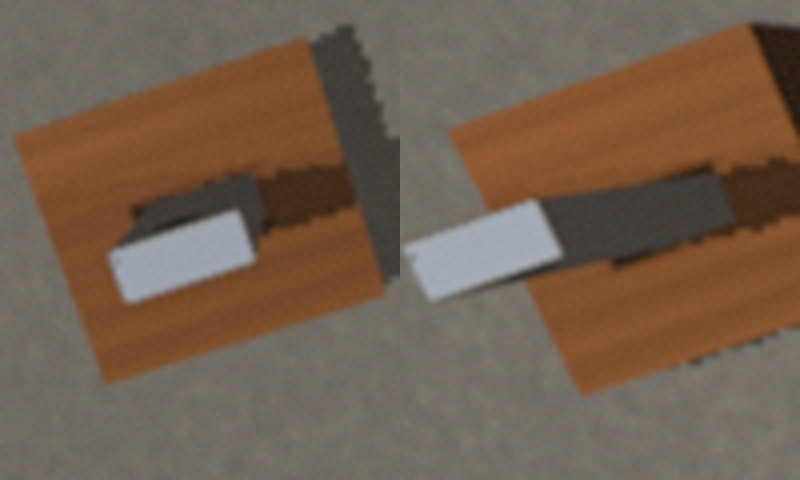

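Readings from the crops:
- **Bar:** all four top corners are sharp in both views.
- **Fixture:** the top-left block (y = +50) is the thinnest. It measures about 55 px deep in the crop, against about 80 px for the middle one.
- **Spacer:** its top face is at about (182,257) and (483,250).

Next I fit the poses with height free.

```bash
cat > fit.py <<'E'
from h import *
import pickle
from scipy.optimize import least_squares
D=pickle.load(open("D.pkl","rb"))
def fit(obs,x0): # obs: list of (ci, full-res px Nx2, local pts Nx3)
    def f(p):
        c,s=np.cos(p[2]),np.sin(p[2]);R=np.array([[c,-s,0],[s,c,0],[0,0,1]])
        return np.concatenate([(proj(ci,L@R.T+[p[0],p[1],p[3]])-px).ravel() for ci,px,L in obs])
    r=least_squares(f,x0,loss="soft_l1"); return r.x,np.sqrt(np.mean(f(r.x)**2)),np.abs(f(r.x)).max()
def ob(i,org,k,off,px,L): return (D[i][0],(np.array(px,float)-[off,0]+.5)/k-.5+org,np.array(L)/1000.)
def rect(x0,x1,y0,y1,z): return [(x1,y1,z),(x1,y0,z),(x0,y0,z),(x0,y1,z)] # TL TR BR BL
E
python3 - <<'E'
from fit import *
np.set_printoptions(precision=4,suppress=True)
B=rect(-10,10,-75,75,40); # image TL= +y end,-x? bar long up: y axis up-left
# bar y up(world +x): its x points to image right (-y)
B=[(-10,75,40),(10,75,40),(10,-75,40),(-10,-75,40)]
o0=ob(0,(185,79),2,0,[(115,27),(162,8),(287,340),(247,356)],B)
o1=ob(1,(325,83),2,400,[(539,43),(585,27),(662,327),(625,342)],B)
print("bar",fit([o0,o1],[.545,-.293,.43,0]),fit([o0],[.545,-.293,.43,0]))
F=rect(-55,-30,34,70,50)+rect(-55,-30,-70,-34,50)+rect(10,34,28,72,24)
f2=ob(2,(189,25),2,0,[(29,326),(111,349),(97,403),(14,378),(262,397),(346,417),(329,469),(250,446),(71,168),(171,198),(155,251),(58,219),(82,118)],F+[(55,75,10)])
f3=ob(3,(321,35),2,400,[(474,324),(544,344),(526,387),(458,368),(668,382),(735,400),(718,444),(652,425),(505,188),(586,214),(571,259),(490,236),(506,146),(773,232),(423,374),(672,450)],F+[(55,75,10),(55,-75,10),(-75,75,10),(-75,-75,10)])
for o in ([f2,f3],[f2],[f3]): print("fix",fit(o,[.516,-.007,-.19,0]))
S=rect(-6,6,-15,15,90)
s4=ob(4,(208,103),4,0,[(109,252),(240,210),(256,261),(127,303)],S)
s3=ob(3,(30,94),4,400,[(405,246),(538,199),(561,258),(433,301)],S)
for o in ([s4,s3],[s4]): print("sp",fit(o,[.53,.32,.3,.01]))
T=rect(-35,35,-40,40,30)
print("stand",fit([ob(4,(208,103),4,0,[(14,134),(307,39),(385,293),(106,384)],T)],[.53,.32,.3,0]))
E
```

```text
bar (array([ 0.548 , -0.2951, -1.1322, -0.0023]), np.float64(0.4883355278264706), np.float64(0.9822466527087954)) (array([ 0.5479, -0.2951, -1.129 , -0.0031]), np.float64(0.29405781385417035), np.float64(0.5256671848756582))
fix (array([ 0.52  , -0.0108, -0.2248, -0.0033]), np.float64(0.8688388958720565), np.float64(3.180490601174256))
fix (array([ 0.5198, -0.0105, -0.2262, -0.0043]), np.float64(0.8643235752753367), np.float64(2.6155306758631127))
fix (array([ 0.5197, -0.0116, -0.2245, -0.0046]), np.float64(0.75953384759456), np.float64(1.8928768307194446))
sp (array([0.5325, 0.3246, 0.3789, 0.0074]), np.float64(0.44827099693268296), np.float64(1.4229235059744383))
sp (array([0.5318, 0.3249, 0.3788, 0.0024]), np.float64(0.13590759571231859), np.float64(0.2246271108469955))
stand (array([ 0.5324,  0.3248,  0.3796, -0.0053]), np.float64(0.23905695717614725), np.float64(0.40466202900492476))
```

```bash
cat > g.py <<'E'
from h import *
from rig import robot
np.set_printoptions(precision=4,suppress=True)
O=np.array([.520,-.0108]);YF=-.2248
ex=np.array([np.cos(YF),np.sin(YF)]);ey=np.array([-ex[1],ex[0]])
def W(x,y,z): return np.r_[O+ex*x+ey*y,z]
def L(p): d=np.array(p)[:2]-O; return np.r_[d@ex,d@ey,p[2]]
def st(m):
    s=robot.get_state();f=s["force"];print(m,"t%.2f"%s["time"],"tcpF",L(s["ee_pos"]),"f",np.r_[f[:2]@ex,f[:2]@ey,f[2]],"op%.4f g%.1f"%(s["opening"],s["grasp_force"]));return s
E
python3 - <<'E'
from g import *
b=[.548,-.2951]; R=down(-1.132)
robot.gripper_to(.055)
robot.move_ptp([*b,.12],R)
robot.move_linear([*b,.0375],velocity=.12,threshold=15) and print("HIT")
robot.gripper_to(.0); s=st("grip")
assert .015<s["opening"]<.025
robot.move_linear([*b,.14],velocity=.2); st("lift")
robot.move_ptp(W(-.012,0,.14),down(YF)); robot.pause(.1); s=st("above")
im=robot.grab_frame("wrist");cv2.imwrite("pics/above.png",im[:,:,::-1])
E
```

```text
grip t9.97 tcpF [ 0.0907 -0.2709  0.0376] f [-0.8387  1.5105  3.2232] op0.0198 g30.0
lift t10.63 tcpF [ 0.0901 -0.2709  0.1389] f [-0.0132 -0.0814 -2.7896] op0.0197 g30.0
above t11.85 tcpF [-0.0113 -0.0014  0.1398] f [ 0.6767  0.006  -2.3019] op0.0195 g30.0
```

View pics/above.png

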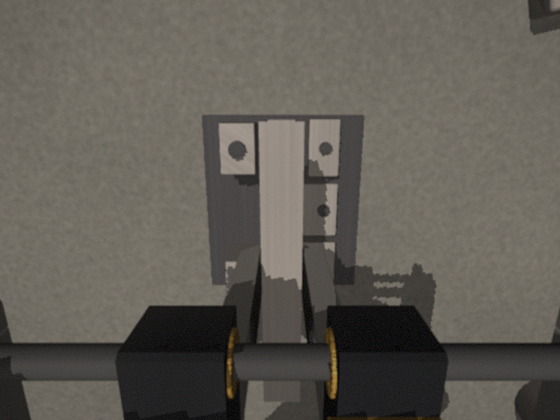

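The bar is held over the fixture and parallel to the plate edges. Posts are on the left at (237,149) and the thin fence is at the top right (325,148).

```bash
python3 - <<'E'
from g import *
v=lambda x,z,vel,th=None: robot.move_linear(W(x,0,z),velocity=vel,frame=down(YF),threshold=th)
h=.0375
v(-.012,.031+h,.1,12) and print("HIT1"); st("low")
c=v(-.035,.031+h,.02,5); s=st("touch %s"%c); x=L(s["ee_pos"])[0]
if c:
    v(x+.0015,.031+h,.02)
    c=v(x+.0015,.005+h,.02,6); s=st("down %s"%c)
    z=s["ee_pos"][2]
    c=v(x-.004,z+.0005,.015,8); s=st("flush %s"%c)
E
```

```text
low t12.77 tcpF [-0.0117  0.0001  0.069 ] f [ 0.1474  0.3592 -2.1531] op0.0198 g30.0
touch True t13.36 tcpF [-0.0202 -0.      0.0687] f [ 3.1577 -0.2289 -0.5706] op0.0196 g30.0
down True t14.57 tcpF [-0.0187 -0.      0.0475] f [-0.9115 -0.4348  6.6735] op0.0196 g30.0
flush True t14.81 tcpF [-0.0201 -0.0001  0.0475] f [0.8689 0.5235 4.0981] op0.0196 g30.0
```

```bash
python3 - <<'E'
from g import *
robot.move_linear(W(-.0212,0,.0475),velocity=.01,frame=down(YF)); st("press")
robot.gripper_to(.045); st("open")
robot.move_linear(W(-.0205,0,.15),velocity=.2,frame=down(YF))
p=[.5322,.3248]; R=down(.379)
robot.move_ptp([*p,.16],R); robot.pause(.1)
import pickle
ci=robot.camera_info("wrist"); pickle.dump((ci,robot.grab_frame("wrist")),open("E.pkl","wb"))
sc=robot.grab_frame("scene"); cv2.imwrite("pics/bar_in.png",np.hstack([cv2.resize(sc[170:240,260:360,::-1],(400,280),interpolation=cv2.INTER_CUBIC),cv2.resize(robot.grab_frame("side")[200:300,230:350,::-1],(336,280),interpolation=cv2.INTER_CUBIC)]))
robot.move_linear([*p,.080],velocity=.1,threshold=10) and print("HIT"); st("at spacer")
robot.gripper_to(0); s=st("grip")
assert .008<s["opening"]<.016
robot.move_linear([*p,.15],velocity=.1,threshold=20) and print("HITup"); st("lifted")
E
```

```text
press t15.06 tcpF [-0.0202 -0.      0.0477] f [ 7.3588 -0.1555 -3.1487] op0.0196 g30.0
open t15.65 tcpF [-0.0213  0.      0.0475] f [ 0.4997 -0.2196  0.1917] op0.0449 g0.0
at spacer t18.77 tcpF [-0.0627  0.3302  0.0806] f [0.0617 0.1997 0.5059] op0.0451 g0.0
grip t19.38 tcpF [-0.0629  0.3299  0.0801] f [-0.5019 -0.0889  1.699 ] op0.0120 g30.0
lifted t20.23 tcpF [-0.063   0.3295  0.1495] f [ 0.4387  0.4039 -2.2295] op0.0118 g30.0
```

View pics/bar_in.png

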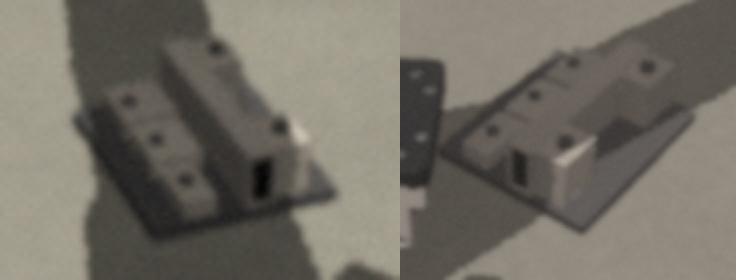

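The bar stands upright against both posts, ends level, with a wide gap in front of the near (thin) fence. Now I insert the spacer.

```bash
python3 - <<'E'
from g import *
R=down(YF); v=lambda x,z,vel,th=None: robot.move_linear(W(x,.05,z),velocity=vel,frame=R,threshold=th)
robot.move_ptp(W(.0005,.05,.15),R); robot.pause(.15); st("above")
v(.0005,.100,.1,10) and print("HIT1"); st("low")
c=v(.0005,.074,.02,6); s=st("down %s"%c); z=s["ee_pos"][2]
if c and abs(z-.08)<.004:
    c=v(-.012,z-.0002,.015,5); s=st("side %s"%c)
E
```

```text
above t21.49 tcpF [0.0003 0.0515 0.1499] f [ 0.6702 -0.2313 -0.9436] op0.0117 g30.0
low t22.14 tcpF [0.0006 0.0503 0.1002] f [-0.493  -0.2962 -0.6866] op0.0120 g30.0
down True t23.08 tcpF [0.0005 0.05   0.0799] f [-0.419  -0.7557  6.7824] op0.0117 g30.0
side True t23.37 tcpF [-0.      0.05    0.0799] f [-0.46    0.1747  7.0557] op0.0116 g30.0
```

```bash
python3 - <<'E'
from g import *
R=down(YF)
x=-.003
robot.move_linear(W(x,.05,.0798),velocity=.015,frame=R); robot.pause(.2); st("x-3")
for i in range(10):
    x-=.0005
    robot.move_linear(W(x,.05,.0798),velocity=.01,frame=R); robot.pause(.25)
    f=np.mean([ (robot.pause(.03),robot.get_state()["force"][:2]@ex)[1] for _ in range(4)])
    print(x,f)
    if f>10: break
st("end")
a=robot.grab_frame("scene");b=robot.grab_frame("side")
cv2.imwrite("pics/end.png",np.hstack([cv2.resize(a[130:250,250:370,::-1],(400,400),interpolation=cv2.INTER_CUBIC),cv2.resize(b[180:300,230:350,::-1],(400,400),interpolation=cv2.INTER_CUBIC)]))
E
```

```text
x-3 t23.90 tcpF [-0.0029  0.0501  0.0799] f [1.7672 0.8538 5.3388] op0.0115 g30.0
-0.0035 4.237029433885729
-0.004 3.8115133322131136
-0.0045000000000000005 5.494243666718223
-0.005000000000000001 9.839807049748828
-0.005500000000000001 12.386435261929005
end t27.07 tcpF [-0.0042  0.05    0.08  ] f [12.2269  1.2721 -2.1841] op0.0122 g30.0
```

View pics/end.png

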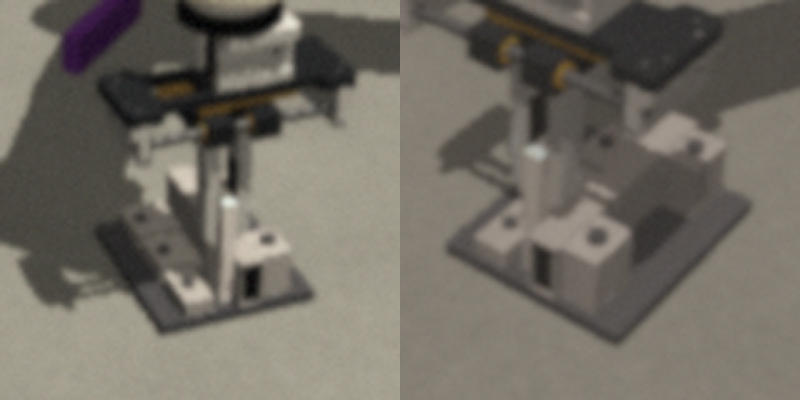

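The spacer is fully down (TCP z 0.080) and seated against the bar in front of the thin fence. The TCP is at x = -4.2 mm, where -4 mm is expected with the bar flush, and the side push is a steady 12 N. Handing in.

```bash
python3 - <<'E'
from g import *
robot.pause(.3); st("final"); print(robot.sign_off())
E
```

```text
final t27.47 tcpF [-0.0042  0.05    0.08  ] f [13.2099  1.2991 -3.0213] op0.0118 g30.0
the job is handed in; nothing more can be done
None
```

I handed the job in at about 27.5 s: the bar is flush against both stops, and the spacer is fully down in the wide gap, still gripped and pushing the bar with about 13 N; no verdict came back.

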